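# Load a heel lift into the drilling jig under its spring clip

### The job

Load the heel lift into the drilling jig with the fingertips alone. Press the spring clip's long tab down with one fingertip so that its jaw opens, and while you hold it down push the flat heel lift with the other fingertip along the channel, under the jaw, until its round end is fully home against the two dowel pins; then let the clip spring shut on it and move the hand clear. Do not pick up the heel lift, and leave the other things on the table alone.

Things in the scene. Friction and masses are not known exactly. Their poses are not given: they have to be found in the camera images.
- heel_lift: heel lift to load: flat D of stiff brown leatherboard, 56 wide, 64 long, 10 mm thick, 20 to 45 g, lying in the jig's channel short of the jaw. Origin: middle of its underside; x points to the round end (tip 32 mm ahead; half circle of radius 28 about a point 4 mm ahead), the straight rear edge, which is to be pushed, is 32 mm behind; z up. Only touched, never lifted
- jig: drilling jig, screwed down; place and heading vary. Plywood base 190 mm (x, -104 to 86) by 136 mm (y, -48 to 88), 8 mm thick. Origin on the table under the channel's centre line; x: push direction, y: left, to the clip, z up. Aluminium bed, top 20 mm above the table, x -98 to 82, y -43 to 35. Steel rails on it, 6 mm high, 59 mm apart, x -95 to 47, guide the lift
- seat (a point): where the heel lift's origin is when home against the pins: on the bed's top, on the channel's centre line, 26 mm ahead of the jig's origin. Axes as the jig's: x push direction, y to the left (clip side), z up
- pins (a point): midway between the two steel dowel pins that stop the round end, at bed level: pins 8 mm thick, 11 mm high, 18 mm either side of the centre line, 30 mm ahead of the seat. Above them a dark drill-bush plate crosses the bed, from 10 mm ahead of the seat onward, its underside 14 mm and its bushes' tops 23 mm above the bed
- clip (a joint): hinge angle, rad, of the dark spring-steel clip: 0 at rest (shut), grows as its tab is pressed down, 0.6 at the stop; springs back when let go. At 0 the jaw blocks the lift; above 0.25 the lift passes (about 1 mm of air; 0.4 to 0.5 is comfortable); shut on a lift it reads about 0.18. About 4 N near the tab's outer edge start it and 6 to 8 N hold it at 0.45; the jaw holds the lift with about 7 N
- clip_hinge (a point): middle of the clip's hinge line, fixed to the jig: parallel to the push direction, 39 mm to the left of the channel's centre line, 1 mm below the bed's top. Tab to the left of it, jaw to the right. Axes as the jig's
- clip_tab (a point): on top of the clip's tab, midway along it, 26 mm out from the hinge; moves with it. Flat plate, 96 mm along the push direction (74 mm behind the seat to 22 ahead), reaching 37 mm out from the hinge. At rest it rises outward at 0.62 rad, outer edge 21 mm above the bed; at joint 0.45 it rises at 0.17 rad, outer part 3 to 6 mm above the bed, level with the lift's edge. A fingertip may slide along it
- clip_jaw (a point): middle of the lower edge of the clip's jaw, a flange 14 mm long along the push direction (10 mm behind the seat to 4 ahead), 2.5 mm thick, over the channel 20 mm left of its centre line. At rest its edge is 6.5 mm above the bed; it rises as the tab is pressed. Its bracket, 24 mm along, climbs from the hinge to 15 mm above the bed, so a fingertip on the tab beside it must stay 8 mm or more outside the hinge line
- drilled_lift: a second heel lift of the same size and shape, already drilled with three small holes, lying on the table to the right of the jig; a bystander. Origin at the middle of its underside
- die_heel: steel heel-shaped cutting die, an open band 74 x 64 mm and 31 mm high, on the table to the right of the jig; a bystander
- chalk: stick of tailor's chalk, 11 x 50 x 11 mm, on the table beyond the jig; a bystander
- eyelet_punch: eyelet setting punch, a round steel and black rod 112 mm long and 18 mm thick, on the table to the left of the jig; a bystander
- tape_2: roll of black tape, 62 mm across, 19 mm high, at the left of the table; a bystander
- mallet: nylon mallet, 257 mm long, on the table to the right, in front of the press; a bystander
- sand_block: cork sanding block, 60 x 90 x 30 mm, at the left of the table; a bystander
Not all that is in view belongs to the job. Leave any pink or purple look-alike of the heel_lift alone.

How it is judged:
By the outcome, as a careful person would: the job done as asked, in the order asked, and still so for the second after the job is handed in, with the robot touching nothing.
It also fails if it takes over 32 s, if anything falls off the work surface, if the arm or the gripper's body presses on something with over 40 N, if the wrist force passes 120 N, or if a joint passes its speed limit or range.

### The arm

A 7-joint arm with a two-finger parallel gripper is mounted at the origin on a cart in front of the work surface, level with it; the furniture and walls round the work are solid. World frame = base frame: x ahead of the robot, y to its left, z up, the work surface at z = 0. Lengths are in m, angles in rad, forces in N, time in s.
With the tool pointing down it reaches from about 0.35 to 0.775 m from the base axis. Payload 3.1 kg.
Tool frame: the origin (TCP) lies at the very end of the fingers, on their centre line; the grasp point (between the pads) lies 19 mm behind it; z points along the fingers, y is the line along which they close (so a half turn about z gives the same grasp; the last joint's range is limited). The gripper opens to 85 mm and grips with 20 to 120 N. Pads are 22 mm wide; open, the fingers measure 114 mm over their backs; the gripper's body (76 mm by 85 mm) begins 54 mm behind the grasp point. The pads swing forward as they close: fully open they stand 13 mm farther back than shut.
Start: joints at [-1.196, 0.311, 0.014, 1.512, -0.004, 1.319, -0.027], TCP at [0.223, 0.503, 0.231] pointing down, gripper open.
Joint ranges: [-2.7, 2.7], [-0.3, 1.91], [-1.27, 1.3], [0.12, 2.57], [-1.44, 4.58], [0.2, 2.03], [-3.05, 3.05]. Speed limits (rad/s): [2.79, 2.79, 3.14, 3.14, 3.14, 3.14, 3.14].

### API

Orientations are given as a 3x3 rotation matrix whose columns are the frame's x, y, z axes.
In Python, from cell import bot, optics, hand_in, nets gives the robot as it stands.
- The arm moves only by the shell command python3 -m crank 'ROWS' [FORCE]. ROWS is JSON, a list of rows, each a list of 3 entries, a list of its own where there are three numbers: the finger opening in mm, from 0 to 85.4, then the shift along the tool's x, y, z in mm, then the turn, a rotation vector about the tool's x, y, z in rad. In form: [[fingers, [dx, dy, dz], [ax, ay, az]], ...]. A call has 1 to 10 rows; each row shifts and turns the commanded pose from where the row before left it, along the tool's axes as they then stand; what a row does not reach is not made up. A row lasts 1/10 s, in which the tool goes at most 50 mm and 8.59 degrees, less where a joint would pass 70% of its speed; a pose out of reach is approached as far as the arm can. A call with a gripper value outside its range is refused whole. The fingers move at their own pace and stop on an object; FORCE is the grip in N (left out, the last holds). Time passes only in rows, so rows that do not move let the fingers close. It gives the time, the measured TCP pose, the force, the opening and the grip force at its end, in the units of the state.
- bot.get_obs(): the state, without advancing time (a new reading comes with each control period).
- optics.grab_frame(name): name is "side" or "top" or "wrist"; returns a dict with "pixels" (400x640x3 uint8, red, green, blue), "z_map" (400x640 float32, m along the optical axis (not along the pixel's ray), 0 where there is no reading), "mtx" (3x3 intrinsics, pixels), "k1" (the pictures are not rectified: a ray, as slopes to the right and down, at radius r is drawn at 1 + k1 r^2 times it, then the intrinsics apply), "origin" and "rotation" of the camera in the world; the wrist camera has in their place "tool_from_camera" (4x4, takes a point from camera to tool coordinates, whose origin is the TCP and whose axes are the flange's). Camera axes: x right, y up, looking along -z (the intrinsics and any distortion apply to the point x, -y, -z); pixel columns grow to the right and rows downward; lengths in m; the calibration is good to about 2 mm. A picture is of the moment at which its call begins: read the wrist's pose just before it.
- hand_in(): hands the job in; it is judged then, once.
Trained networks look in a picture, given as the dict that the camera call returned (one of the last four; its "shot" number tells which), for a name from the list of things; names that differ only in an ending like _2 or _b are one class to them, and where a whole thing is asked for, a point or a joint stands for the part that bears it (a point fixed in the world has none). Each returns a list of dicts, best first, with "conf" (0 to 1); they miss things now and then, are a little off and sometimes report something else, mostly with a low value. They report only what shows in the picture. A call takes as long as a camera call. They do not tell look-alikes from the thing itself.
- nets.regions_of(picture, query): "region" (400x640 bool, what is visible of it) and "position" ([column, row] in pixels, amid what is visible of it).
- nets.mark_of(picture, query): "position" ([column, row] in pixels: a listed point, or the origin of a listed thing).
The state is a dict: "clock": time; "q": joint angles; "dq": joint speeds; "joint_torque": joint torques, N m; "ee_pos": TCP position; "ee_rot": TCP orientation; "ft_force": force on the tool from outside, world axes, zero at the start; "moment": the same for the moment, N m; "width": finger opening in m; "grip_force": force on a finger pad.
Only numpy, scipy, OpenCV 4.12 (cv2) and the standard library are available. Lean on these libraries where they do the work, as an engineer would, in place of code of your own. Each camera call takes 0.05 s, during which the arm holds its last target. There are 200 camera calls.

## Working session

There is one attempt and no reset: what is moved stays moved. The work goes in short steps, Python scripts to look and compute and a shell command to move; the robot and the scene stay as the last step left them, time stands still between calls to the robot, and variables do not carry over. Pictures are saved under pics/ and viewed, at most 12 in all, crops included, and the job is handed in when it is done.

```bash
ls; mkdir -p pics; cat > h.py <<'E'
import numpy as np, cv2
from cell import bot, optics, nets
def cam(p):
    if 'origin' in p and p['origin'] is not None:
        return np.array(p['rotation']),np.array(p['origin'])
    o=bot.get_obs(); T=np.array(p['tool_from_camera']); R=np.array(o['ee_rot'])
    return R@T[:3,:3], R@T[:3,3]+np.array(o['ee_pos'])
def ray(p,uv):
    K=np.array(p['mtx']); s=np.array([(uv[0]-K[0,2])/K[0,0],(uv[1]-K[1,2])/K[1,1]]); q=s.copy()
    for _ in range(20): q=s/(1+p['k1']*(q@q))
    R,o=cam(p); return o,R@np.array([q[0],-q[1],-1.])
def atz(p,uv,z):
    o,d=ray(p,uv); return o+d*(z-o[2])/d[2]
def dep(p,uv):
    o,d=ray(p,uv); c,r=int(round(uv[0])),int(round(uv[1])); w=p['z_map'][r-2:r+3,c-2:c+3]; w=w[w>0]
    return o+d*np.median(w) if w.size else None
def proj(p,X):
    R,o=cam(p); x=R.T@(np.array(X)-o); q=np.array([x[0],-x[1]])/-x[2]; q=q*(1+p['k1']*(q@q)); K=np.array(p['mtx'])
    return q*[K[0,0],K[1,1]]+K[:2,2]
def save(p,n): cv2.imwrite('pics/'+n,cv2.cvtColor(p['pixels'],cv2.COLOR_RGB2BGR))
E
python3 - <<'E'
from h import *
np.set_printoptions(precision=4,suppress=True)
o=bot.get_obs(); print(o['clock'],o['ee_pos'],o['ee_rot'],o['width'],o['ft_force'])
for c in ['top','side']:
    p=optics.grab_frame(c); save(p,c+'0.png'); print(c,p['origin'])
    for n in ['heel_lift','jig','seat','pins','clip_hinge','clip_tab','clip_jaw']:
        for m in nets.mark_of(p,n)[:3]:
            z={'heel_lift':.02,'jig':0,'seat':.02,'pins':.02,'clip_hinge':.019,'clip_tab':.034,'clip_jaw':.0265}[n]
            print(n,round(m['conf'],2),np.array(m['position']),atz(p,m['position'],z))
E
```

```text
pics
0.0 [0.2223 0.5022 0.2302] [[-0.9144  0.4047 -0.0009]
 [ 0.4047  0.9144 -0.0022]
 [-0.0001 -0.0024 -1.    ]] 0.08573979036912616 [-0.1961 -0.7881  0.1706]
top [0.4198 0.0155 1.1053]
heel_lift 0.96 [242.2 256.1] [0.4258 0.2161 0.02  ]
heel_lift 0.66 [305.5 210.3] [0.5429 0.0529 0.02  ]
heel_lift 0.63 [228.5 202.7] [0.5645 0.2543 0.02  ]
jig 0.89 [307.2 198.8] [0.5759 0.0489 0.    ]
jig 0.65 [283.2 193.4] [0.591  0.1129 0.    ]
seat 0.91 [312.  187.9] [0.6019 0.0356 0.02  ]
seat 0.59 [181.3 208.5] [0.5502 0.3782 0.02  ]
seat 0.23 [297.2 190.2] [0.5961 0.0744 0.02  ]
pins 0.77 [311.1 178.8] [0.6261 0.0379 0.02  ]
clip_hinge 0.86 [294.2 200.1] [0.5701 0.0824 0.019 ]
clip_tab 0.85 [287.  192.7] [0.5875 0.1001 0.034 ]
clip_jaw 0.94 [300.8 191.9] [0.5905 0.0647 0.0265]
side [ 0.4446 -0.7973  0.5813]
heel_lift 0.75 [313.4 171.7] [0.561  0.2231 0.02  ]
heel_lift 0.61 [318.4 201.8] [0.5552 0.0467 0.02  ]
heel_lift 0.49 [332.8 202. ] [0.5954 0.0413 0.02  ]
jig 0.88 [323.3 208.7] [0.5686 0.0401 0.    ]
seat 0.64 [330.1 200.5] [0.589  0.0497 0.02  ]
pins 0.84 [343.1 202.6] [0.6237 0.0351 0.02  ]
clip_hinge 0.83 [321.5 196.3] [0.5679 0.0758 0.019 ]
clip_hinge 0.32 [266.3 159. ] [0.4111 0.3313 0.019 ]
clip_tab 0.74 [324.9 183.2] [0.5841 0.1233 0.034 ]
clip_jaw 0.71 [335.  196.5] [0.6043 0.059  0.0265]
clip_jaw 0.27 [315.6 202.1] [0.5461 0.0363 0.0265]
```

```bash
python3 - <<'E'
import cv2
a=cv2.imread('pics/top0.png')[120:320,140:440]; cv2.imwrite('pics/t0c.png',cv2.resize(a,None,fx=2.66,fy=2.66,interpolation=cv2.INTER_CUBIC))
E
```

```text
(no output)
```

View pics/t0c.png

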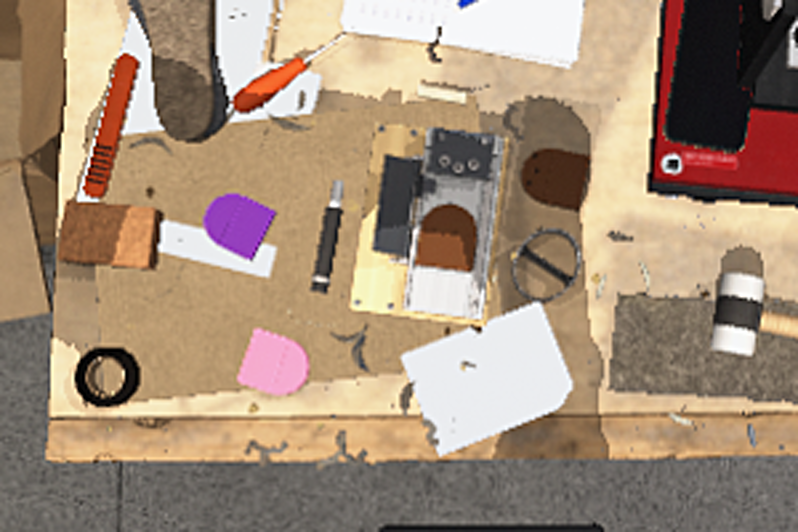

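View pics/side0.png

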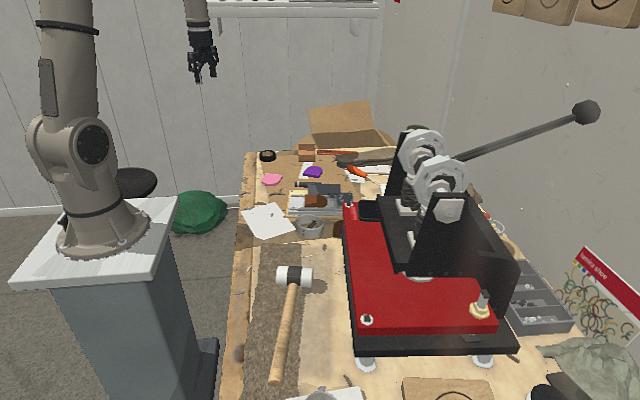

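```bash
python3 -m crank '[[85,[41,-26,0],[0,0,0]],[85,[41,-26,0],[0,0,0]],[85,[41,-26,0],[0,0,0]],[85,[41,-26,0],[0,0,0]],[85,[41,-26,0],[0,0,0]],[85,[41,-26,0],[0,0,0]],[85,[41,-26,0],[0,0,0]],[85,[41,-26,0],[0,0,0]],[85,[0,0,0],[0,0,0]],[85,[0,0,0],[0,0,0]]]'
python3 -c "
from h import *
p=optics.grab_frame('wrist');print(p['tool_from_camera'])"
```

```text
clock: 1.8
ee_pos: [-0.1629, 0.4451, 0.2314]
ee_rot: [[-0.916, 0.401, 0.0], [0.401, 0.916, 0.0], [-0.0, 0.0, -1.0]]
ft_force: [2.2, 0.3, -0.2]
width: 0.0848
grip_force: 0.0
[[-1.01595300e-03  9.62173881e-01  2.72434196e-01  6.87313404e-02]
 [ 9.99997753e-01  1.48439358e-03 -1.51337099e-03  3.97811678e-04]
 [-1.86052561e-03  2.72432047e-01 -9.62173227e-01 -1.41680734e-01]
 [ 0.00000000e+00  0.00000000e+00  0.00000000e+00  1.00000000e+00]]
```

```bash
python3 -m crank '[[85,[-41,26,0],[0,0,0]],[85,[-41,26,0],[0,0,0]],[85,[-41,26,0],[0,0,0]],[85,[-41,26,0],[0,0,0]],[85,[-41,26,0],[0,0,0]],[85,[-41,26,0],[0,0,0]],[85,[-41,26,0],[0,0,0]],[85,[-41,26,0],[0,0,0]],[85,[-39,-26,0],[0,0,0]],[85,[-39,-26,0],[0,0,0]]]'
python3 -m crank '[[85,[-39,-26,0],[0,0,0]],[85,[-39,-26,0],[0,0,0]],[85,[-39,-26,0],[0,0,0]],[85,[-39,-26,0],[0,0,0]],[85,[-39,-26,0],[0,0,0]],[85,[-39,-26,0],[0,0,0]],[85,[-39,-26,0],[0,0,0]],[85,[-39,-26,0],[0,0,0]],[85,[-39,-26,0],[0,0,0]],[85,[0,0,0],[0,0,0]]]'
cat > m.py <<'E'
from h import *
import sys
np.set_printoptions(precision=4,suppress=True)
o=bot.get_obs(); print(o['ee_pos'],o['ft_force'])
p=optics.grab_frame('wrist'); save(p,sys.argv[1])
Z={'heel_lift':.02,'seat':.02,'pins':.02,'clip_hinge':.019,'clip_tab':.034,'clip_jaw':.0265,'jig':0}
for n in Z:
    for m in nets.mark_of(p,n)[:2]:
        print(n,round(m['conf'],2),np.array(m['position']),atz(p,m['position'],Z[n]),dep(p,m['position']))
E
python3 m.py w1.png
```

```text
clock: 2.85
ee_pos: [0.2769, 0.4214, 0.2299]
ee_rot: [[-0.912, 0.409, 0.0], [0.409, 0.912, -0.003], [-0.001, -0.002, -1.0]]
ft_force: [1.1, -0.2, 0.4]
width: 0.0852
grip_force: 0.0
clock: 3.85
ee_pos: [0.5022, 0.0562, 0.2318]
ee_rot: [[-0.907, 0.421, 0.003], [0.421, 0.907, -0.007], [-0.006, -0.005, -1.0]]
ft_force: [0.1, -0.3, -0.7]
width: 0.0852
grip_force: 0.0
[0.5022 0.0562 0.2318] [ 0.1215 -0.3079 -0.7395]
heel_lift 0.76 [325.1 205. ] [0.5443 0.0536 0.02  ] [0.5418 0.0545 0.0282]
heel_lift 0.74 [428.7  30.5] [0.4239 0.2173 0.02  ] [0.4235 0.2209 0.0098]
seat 0.92 [335.3 242.9] [0.5892 0.0487 0.02  ] [0.5901 0.0484 0.018 ]
seat 0.6 [352.1 238.1] [0.5916 0.0681 0.02  ] [0.5923 0.068  0.0183]
pins 0.88 [347.5 263.3] [0.618  0.0532 0.02  ] [0.6092 0.0553 0.0371]
clip_hinge 0.8 [367.4 213.2] [0.571  0.0973 0.019 ] [0.5707 0.0973 0.0198]
clip_tab 0.63 [387.4 208.3] [0.5688 0.119  0.034 ] [0.5686 0.1189 0.0345]
clip_jaw 0.85 [355.9 239.5] [0.5917 0.075  0.0265] [0.5887 0.0754 0.0332]
clip_jaw 0.43 [347.  264.6] [0.6161 0.0544 0.0265] [0.6102 0.0557 0.0377]
jig 0.49 [272.9 278.8] [ 0.6112 -0.0399  0.    ] [ 0.6077 -0.0372  0.0074]
```

View pics/w1.png

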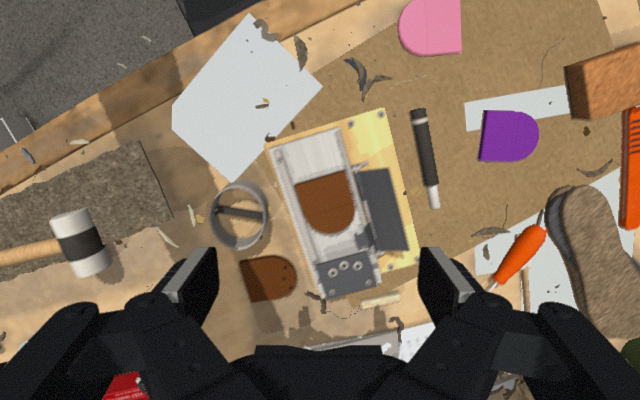

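```bash
python3 - <<'E'
import cv2
a=cv2.imread('pics/w1.png')[100:310,240:440]; cv2.imwrite('pics/w1c.png',cv2.resize(a,None,fx=2.85,fy=2.85,interpolation=cv2.INTER_CUBIC))
E
```

```text
(no output)
```

View pics/w1c.png

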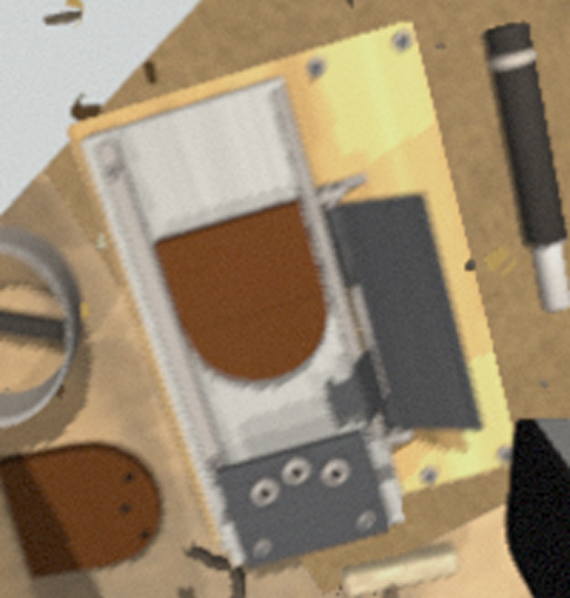

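```bash
cat > fit.py <<'E'
from h import *
from scipy.optimize import least_squares
np.set_printoptions(precision=4,suppress=True)
p=optics.grab_frame('wrist')
C=[((411,22),(-104,88,8)),((71,131),(-104,-48,8)),((513,462),(86,88,8)),((425,196),(-48,69,41)),((481,428),(48,69,41)),((84,143),(-98,-43,20))]
L=[((155,243),(-32,-28,30)),((299,202),(-32,28,30)),((258,382),(32,0,30))]
px=lambda c:np.array(c)/2.85+[240,100]
W=[atz(p,px(c),m[2]/1000)[:2] for c,m in C]; WL=[atz(p,px(c),m[2]/1000)[:2] for c,m in L]
def rt(a): return np.array([[np.cos(a),-np.sin(a)],[np.sin(a),np.cos(a)]])
def r(v,C,W): return np.concatenate([v[:2]+rt(v[2])@(np.array(m[:2])/1000)-w for (c,m),w in zip(C,W)])
for C_,W_ in((C,W),(L,WL)):
    s=least_squares(r,[.57,.05,-.1],args=(C_,W_),loss='soft_l1',f_scale=.002); print(s.x); print((r(s.x,C_,W_)*1000).reshape(-1,2).round(1).tolist())
    if C_ is C: J=s.x
print('lift in jig mm',rt(J[2]).T@(s.x[:2]-J[:2])*1000)
E
python3 fit.py
```

```text
[ 0.5668  0.0594 -0.1193]
[[-0.3, 2.4], [-2.3, -0.8], [3.9, 3.9], [-0.9, -0.9], [2.6, -0.6], [-0.8, -1.4]]
[ 0.5423  0.0595 -0.1952]
[[-2.4, -1.1], [1.3, -0.0], [0.4, 1.1]]
lift in jig mm [-24.3613  -2.8332]
```

```bash
python3 -m crank '[[64,[0,0,0],[0,0,0.115]],[64,[0,0,0],[0,0,0.114]],[64,[5,15,35],[0,0,0]],[64,[5,15,35],[0,0,0]],[64,[4,14,35],[0,0,0]],[64,[0,0,0],[0,0,0]],[64,[0,0,0],[0,0,0]]]'
python3 m.py w2.png
```

```text
clock: 5.0
ee_pos: [0.5141, 0.1114, 0.1264]
ee_rot: [[-0.799, 0.601, -0.001], [0.601, 0.799, -0.001], [0.0, -0.001, -1.0]]
ft_force: [0.5, -0.2, 0.7]
width: 0.0641
grip_force: 0.0
[0.5141 0.1114 0.1264] [ 0.5429 -0.1607  0.6996]
heel_lift 0.85 [275.1 268.8] [0.5488 0.0433 0.02  ] [0.5449 0.0481 0.031 ]
heel_lift 0.65 [504.1 128. ] [0.562  0.2503 0.02  ] [0.5653 0.2536 0.0117]
seat 0.87 [306.  314.3] [0.5989 0.0365 0.02  ] [0.598  0.0373 0.0216]
pins 0.78 [326.3 339.8] [0.6307 0.0345 0.02  ] [0.6164 0.0444 0.041 ]
clip_hinge 0.69 [334.7 271.5] [0.5805 0.0805 0.019 ] [0.5787 0.0816 0.0226]
clip_tab 0.9 [358.6 266. ] [0.5801 0.1025 0.034 ] [0.5781 0.1034 0.0381]
clip_jaw 0.92 [323.3 305.6] [0.5956 0.0571 0.0265] [0.5908 0.0605 0.0352]
jig 0.73 [326.6 308.8] [0.6145 0.0472 0.    ] [0.5944 0.0609 0.035 ]
```

View pics/w2.png

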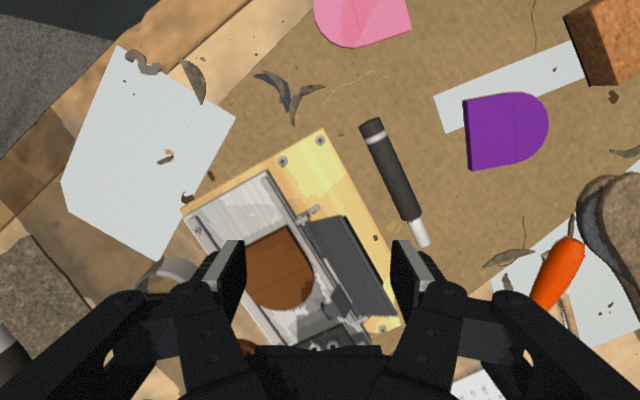

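```bash
python3 -m crank '[[64,[0,0,0],[0,0,0]],[64,[0,0,0],[0,0,0]],[64,[0,0,0],[0,0,0]]]'
python3 m.py w3.png; python3 - <<'E'
import cv2
from h import bot; print(bot.get_obs()['ee_pos'],abs(bot.get_obs()['dq']).max() if hasattr(bot.get_obs()['dq'],'max') else bot.get_obs()['dq'])
a=cv2.imread('pics/w3.png')[120:360,170:430]; cv2.imwrite('pics/w3c.png',cv2.resize(a,None,fx=2.5,fy=2.5,interpolation=cv2.INTER_CUBIC))
E
```

```text
clock: 5.7
ee_pos: [0.5144, 0.1113, 0.1263]
ee_rot: [[-0.799, 0.602, -0.0], [0.602, 0.799, -0.0], [0.0, -0.0, -1.0]]
ft_force: [0.1, 0.7, 0.4]
width: 0.064
grip_force: 0.0
[0.5144 0.1113 0.1263] [0.0778 0.7429 0.3757]
heel_lift 0.95 [275.  269.6] [0.5466 0.0445 0.02  ] [0.5436 0.0483 0.0287]
heel_lift 0.95 [505.8 128.1] [0.5598 0.2511 0.02  ] [0.5641 0.2553 0.0094]
seat 0.66 [303.5 316.5] [0.5958 0.0356 0.02  ] [0.5964 0.0351 0.019 ]
pins 0.66 [327.9 340. ] [0.6279 0.0377 0.02  ] [0.6145 0.0468 0.0397]
clip_hinge 0.74 [333.5 271.5] [0.5771 0.081  0.019 ] [0.5765 0.0813 0.0201]
clip_hinge 0.46 [178.8 290.3] [ 0.5137 -0.0336  0.019 ] [0.4795 0.0849 0.1769]
clip_tab 0.68 [324.3 307.2] [0.5913 0.0607 0.034 ] [0.5912 0.0608 0.0341]
clip_tab 0.62 [359.  264.1] [0.5767 0.1046 0.034 ] [0.5755 0.1051 0.0364]
clip_jaw 0.57 [326.2 304.6] [0.5944 0.0605 0.0265] [0.5904 0.0632 0.0337]
[0.51444899 0.11132861 0.12626608] 0.0018516074562918254
```

View pics/w3c.png

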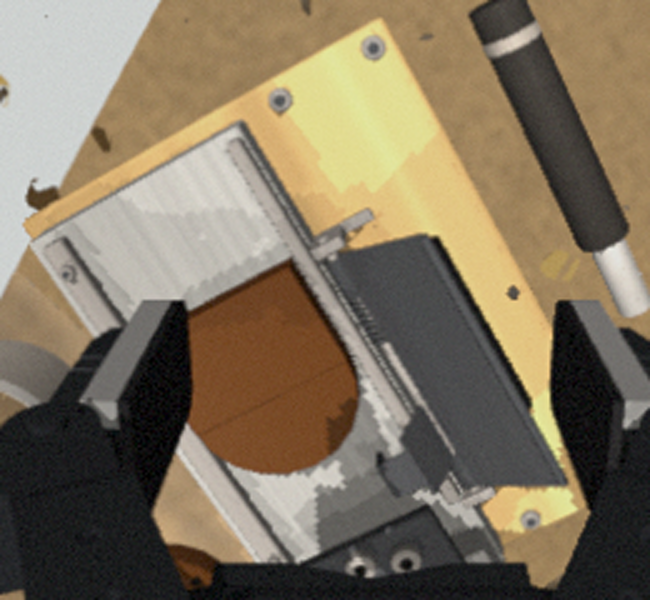

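```bash
python3 - <<'E'
s=open('fit.py').read()
import re
a=s.index('C=[');b=s.index('px=')
s=s[:a]+"""C=[((381,18),(-104,88,8)),((24,221),(-104,-48,8)),((583,513),(86,88,8)),((436,236),(-48,69,41)),((566,486),(48,69,41)),((31,242),(-98,-43,20)),((240,121),(-98,35,20))]
L=[((291,258),(-32,28,30)),((190,308),(-32,-5,30))]
"""+s[b:]
s=s.replace('/2.85+[240,100]','/2.5+[170,120]')
a=s.index('for C_,W_')
s=s[:a]+"""s=least_squares(r,[.57,.05,-.1],args=(C,W),loss='soft_l1',f_scale=.002); J=s.x; print(J); print((r(J,C,W)*1000).reshape(-1,2).round(1).tolist())
for w in WL: print('lift rear pts in jig mm',rt(J[2]).T@(w-J[:2])*1000)
o=bot.get_obs(); R=np.array(o['ee_rot']); e=np.array(o['ee_pos'])
print('tcp in jig',rt(J[2]).T@(e[:2]-J[:2])*1000,'tool y ang in jig',np.degrees(np.arctan2(R[1,1],R[0,1])-J[2]))
"""
open('fit.py','w').write(s)
E
python3 fit.py
```

```text
[ 0.57    0.0425 -0.1509]
[[0.6, 2.3], [-1.6, -1.0], [3.5, 20.9], [-2.2, -2.2], [0.9, -0.7], [-1.2, -0.5], [0.6, 0.0]]
lift rear pts in jig mm [-56.6862  29.311 ]
lift rear pts in jig mm [-57.2139  -5.8698]
tcp in jig [-65.2868  59.6933] tool y ang in jig 61.65242393898672
```

```bash
python3 -m crank '[[64,[-10,-10,0],[0,0,0]],[64,[-10,-9,0],[0,0,0]],[64,[0,0,30],[0,0,0]],[64,[0,0,30],[0,0,0]],[64,[0,0,18],[0,0,0]],[64,[0,0,0],[0,0,0]],[64,[0,0,0],[0,0,0]],[64,[0,0,0],[0,0,0]]]'
python3 - <<'E'
from h import *
o=bot.get_obs();print(o['ee_pos'],o['ft_force'])
p=optics.grab_frame('wrist')
save(p,'w4.png')
a=cv2.imread('pics/w4.png')[150:,120:500]; cv2.imwrite('pics/w4c.png',cv2.resize(a,None,fx=2,fy=2,interpolation=cv2.INTER_CUBIC))
E
```

```text
clock: 6.95
ee_pos: [0.5205, 0.0835, 0.0497]
ee_rot: [[-0.798, 0.602, 0.003], [0.602, 0.798, 0.0], [-0.002, 0.002, -1.0]]
ft_force: [0.7, 0.0, -0.1]
width: 0.0638
grip_force: 0.0
[0.52047416 0.08352691 0.04973753] [ 0.67037337  0.00746416 -0.05969895]
```

View pics/w4c.png

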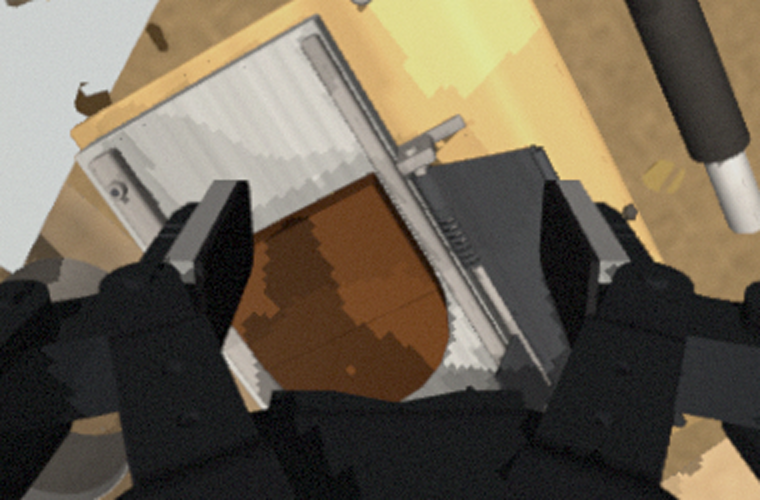

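```bash
python3 - <<'E'
from h import *
np.set_printoptions(precision=0,suppress=True)
p=optics.grab_frame('wrist'); o=bot.get_obs(); R=np.array(o['ee_rot']);e=np.array(o['ee_pos'])
for t in [(11,-32,-6),(11,-39,-6),(11,-46,-6),(-11,-32,-6),(11,-32,-25),(11,-32,0),(11,32,-6),(11,39,-6),(11,46,-6)]:
    print(t,(proj(p,e+R@(np.array(t)/1000))-[120,150])*2)
d=p['z_map']; print((d[240:246,238:244]*1000).astype(int), (d[244,215:250]*1000).astype(int))
np.set_printoptions(precision=4,suppress=True)
for uv in [(238,93),(242,93),(230,93),(240,100),(244,100),(236,100),(232,110)]:
    X=dep(p,(uv[0],uv[1]+150)); print(uv,R.T@(X-e)*1000)
E
```

```text
(11, -32, -6) [244. 173.]
(11, -39, -6) [212. 173.]
(11, -46, -6) [180. 172.]
(-11, -32, -6) [251. 263.]
(11, -32, -25) [223. 212.]
(11, -32, 0) [250. 162.]
(11, 32, -6) [541. 172.]
(11, 39, -6) [574. 172.]
(11, 46, -6) [606. 172.]
[[144 143 142 142 144 144]
 [142 141 142 141 142 145]
 [139 141 141 140 141 144]
 [140 140 139 141 143 144]
 [138 139 139 139 142 144]
 [137 138 138 140 142 145]] [187 186 186 186 185 188 187 186 186 138 139 138 139 138 139 138 138 138
 140 138 138 138 139 138 139 139 139 142 144 146 187 187 186 187 186]
(238, 93) [ 10.8854 -32.3025 -12.7111]
(242, 93) [  9.854  -31.1986 -10.4033]
(230, 93) [ 10.9237 -35.5977 -12.8233]
(240, 100) [  8.5795 -31.2398 -14.5069]
(244, 100) [  5.2562 -31.253   -7.4786]
(236, 100) [ 10.4536 -31.8483 -18.4761]
(232, 110) [ 10.1208 -31.5655 -26.4495]
```

```bash
python3 -m crank '[[64,[0,0,10],[0,0,0]],[64,[0,0,4],[0,0,0]],[64,[0,0,0],[0,0,0]],[64,[0,0,0],[0,0,0]]]'; python3 -m crank '[[64,[0,0,4],[0,0,0]],[64,[0,0,0],[0,0,0]],[64,[0,0,0],[0,0,0]]]';  python3 -m crank '[[64,[0,0,4],[0,0,0]],[64,[0,0,0],[0,0,0]],[64,[0,0,0],[0,0,0]]]'
```

```text
clock: 7.45
ee_pos: [0.5191, 0.0844, 0.0346]
ee_rot: [[-0.799, 0.602, 0.0], [0.602, 0.799, 0.0], [0.0, 0.0, -1.0]]
ft_force: [-0.9, 0.8, 4.5]
width: 0.0638
grip_force: 1.9
clock: 7.75
ee_pos: [0.5197, 0.0856, 0.0311]
ee_rot: [[-0.799, 0.601, 0.002], [0.601, 0.799, 0.002], [-0.0, 0.003, -1.0]]
ft_force: [-1.0, 2.7, 4.8]
width: 0.0639
grip_force: 2.6
clock: 8.05
ee_pos: [0.5202, 0.0857, 0.0272]
ee_rot: [[-0.799, 0.601, 0.003], [0.601, 0.799, 0.002], [-0.001, 0.003, -1.0]]
ft_force: [0.2, 3.8, 6.1]
width: 0.0641
grip_force: 2.7
```

```bash
python3 -m crank '[[64,[0,0,4],[0,0,0]],[64,[0,0,0],[0,0,0]],[64,[0,0,0],[0,0,0]]]';  python3 -m crank '[[64,[0,0,4],[0,0,0]],[64,[0,0,0],[0,0,0]],[64,[0,0,0],[0,0,0]]]'; python3 - <<'E'
from h import *
np.set_printoptions(precision=4,suppress=True)
o=bot.get_obs();R=np.array(o['ee_rot']);e=np.array(o['ee_pos'])
p=optics.grab_frame('wrist')
save(p,'w5.png')
a=cv2.imread('pics/w5.png')[150:,120:500]; cv2.imwrite('pics/w5c.png',cv2.resize(a,None,fx=2,fy=2,interpolation=cv2.INTER_CUBIC))
J=np.array([.57,.0425]);c,s=np.cos(-.151),np.sin(-.151);M=np.array([[c,s],[-s,c]])
print(e,'tcp jig',M@(e[:2]-J)*1000)
E
```

```text
clock: 8.35
ee_pos: [0.5197, 0.0837, 0.0228]
ee_rot: [[-0.798, 0.602, 0.001], [0.602, 0.798, -0.0], [-0.001, 0.0, -1.0]]
ft_force: [0.9, 1.5, 5.4]
width: 0.0641
grip_force: 2.3
clock: 8.65
ee_pos: [0.5197, 0.0838, 0.0188]
ee_rot: [[-0.798, 0.602, 0.001], [0.602, 0.798, -0.0], [-0.001, 0.001, -1.0]]
ft_force: [0.7, 1.5, 5.6]
width: 0.064
grip_force: 2.6
[0.5197 0.0838 0.0188] tcp jig [-55.9369  33.2233]
```

View pics/w5c.png

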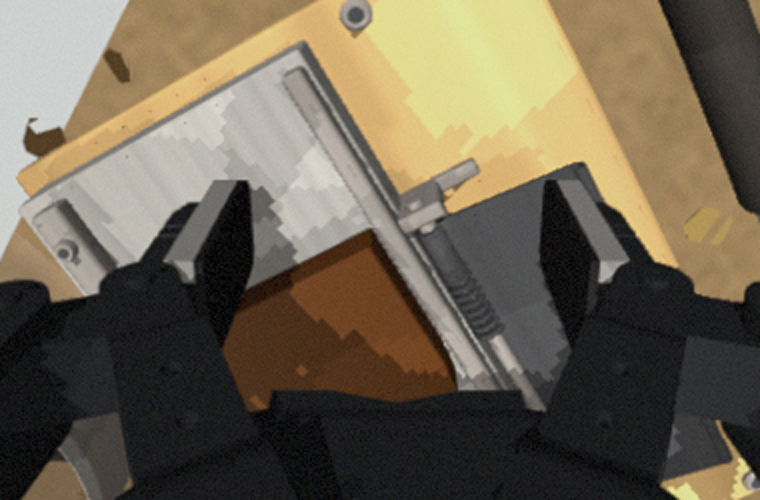

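```bash
cat > ang.py <<'E'
from h import *
np.set_printoptions(precision=1,suppress=True)
o=bot.get_obs();p=optics.grab_frame('wrist')
J=np.array([.57,.0425]);c,s=np.cos(-.151),np.sin(-.151);M=np.array([[c,s],[-s,c]])
P=[]
for v in range(150,399,2):
    for u in range(120,500,2):
        X=dep(p,(u,v))
        if X is not None: P.append(np.r_[M@(X[:2]-J),X[2]]*1000)
P=np.array(P)
bed=P[(P[:,0]>-90)&(P[:,0]<-65)&(abs(P[:,1])<24)&(abs(P[:,2]-20)<6)]; print('bed z',np.median(bed[:,2]),len(bed))
t=P[(P[:,0]>-46)&(P[:,0]<10)&(P[:,1]>50)&(P[:,1]<74)&(P[:,2]<45)&(P[:,2]>14)]
if len(t)>20:
    k=np.polyfit(t[:,1],t[:,2]-np.median(bed[:,2]) if len(bed) else t[:,2]-20,1); print('slope',np.arctan(k[0]),'h at 65',np.polyval(k,65),'joint~',.62-np.arctan(k[0]),len(t))
l=P[(abs(P[:,1])<26)&(abs(P[:,2]-30)<3)&(P[:,0]<0)]; print('lift rear x',np.percentile(l[:,0],[1,5]) if len(l) else None)
print('tcp',M@(o['ee_pos'][:2]-J)*1000,o['ee_pos'][2]*1000,np.array(o['ft_force']))
E
sed -i 's/^np.set_printoptions(precision=1/np.set_printoptions(precision=2/' ang.py; python3 ang.py
```

```text
Traceback (most recent call last):
  File "ang.py", line 8, in <module>
    X=dep(p,(u,v))
  File "h.py", line 15, in dep
    o,d=ray(p,uv); c,r=int(round(uv[0])),int(round(uv[1])); w=p['z_map'][r-2:r+3,c-2:c+3]; w=w[w>0]
        ~~~^^^^^^
  File "h.py", line 11, in ray
    R,o=cam(p); return o,R@np.array([q[0],-q[1],-1.])
        ~~~^^^
  File "h.py", line 6, in cam
    o=bot.get_obs(); T=np.array(p['tool_from_camera']); R=np.array(o['ee_rot'])
ValueError: time passes only in moves, steps and waits
```

Too many state reads; cache the pose.

```bash
sed -i "s/    o=bot.get_obs(); T=/    o=p.setdefault('_o',None) or p.update(_o=bot.get_obs()) or p['_o']; T=/" h.py; python3 ang.py
```

```text
bed z 19.01812239636527 926
slope 0.691772442243744 h at 65 13.437726514885512 joint~ -0.07177244224374402 461
lift rear x [-81.86 -54.52]
tcp [-55.95  33.23] 18.83305412188349 [0.49 1.73 5.85]
```

```bash
sed -i "s/^t=P.*/t=P[(P[:,0]>-20)\&(P[:,0]<45)\&(P[:,1]>47)\&(P[:,1]<74)\&(P[:,2]<32)\&(P[:,2]>16)]\nfor y in range(44,80,4):\n    b=P[(P[:,0]>-46)\&(P[:,0]<45)\&(abs(P[:,1]-y)<2)\&(P[:,2]<45)]; print(y,len(b),np.percentile(b[:,2],[10,25,50,75]) if len(b) else '')/" ang.py; python3 ang.py
```

```text
bed z 19.030218847614744 931
44 209 [19.65 19.83 19.97 20.17]
48 200 [20.32 20.49 20.7  20.93]
52 187 [20.9  21.14 21.37 21.59]
56 129 [ 7.78 21.81 22.08 22.31]
60 125 [ 7.24 22.72 23.3  35.59]
64 103 [ 7.1  23.11 23.6  34.15]
68 70 [ 7.05 11.65 23.89 24.1 ]
72 90 [ 7.07 24.21 24.62 25.08]
76 121 [ 7.15  7.84 25.58 31.78]
slope 0.16560745309109595 h at 65 4.512986466607623 joint~ 0.45439254690890407 272
lift rear x [-81.83 -54.52]
tcp [-55.96  33.25] 18.8525009169477 [0.66 1.97 5.37]
```

```bash
python3 -m crank '[[64,[-2.6,1.4,0],[0,0,0]],[64,[-2.6,1.4,0],[0,0,0]],[64,[-2.6,1.4,0],[0,0,0]],[64,[-2.6,1.4,0],[0,0,0]],[64,[-2.6,1.4,0],[0,0,0]],[64,[-2.6,1.4,0],[0,0,0]],[64,[-2.6,1.4,0],[0,0,0]],[64,[-2.6,1.4,0],[0,0,0]],[64,[0,0,0],[0,0,0]],[64,[0,0,0],[0,0,0]]]'; python3 ang.py
```

```text
clock: 9.85
ee_pos: [0.5405, 0.0789, 0.0179]
ee_rot: [[-0.798, 0.602, -0.004], [0.602, 0.798, -0.002], [0.002, -0.004, -1.0]]
ft_force: [-1.2, -1.7, 5.4]
width: 0.0639
grip_force: 2.9
bed z 18.9904246903915 1468
44 296 [19.52 19.66 19.84 19.98]
48 285 [20.09 20.2  20.39 20.55]
52 259 [20.67 20.8  20.97 21.13]
56 220 [21.2  21.36 21.57 21.91]
60 205 [21.82 21.97 22.24 27.6 ]
64 180 [22.43 22.62 22.9  32.26]
68 164 [23.08 23.21 23.44 31.69]
72 196 [23.54 23.74 24.04 27.63]
76 138 [ 7.64 23.44 24.7  24.92]
slope 0.301369252564285 h at 65 6.493421482765578 joint~ 0.318630747435715 343
lift rear x [-60.58 -40.09]
tcp [-34.67  31.51] 17.90428504990968 [-1.23 -1.69  5.41]
```

```bash
python3 -m crank '[[64,[-2.6,1.5,0],[0,0,0]],[64,[-2.6,1.5,0],[0,0,0]],[64,[-2.6,1.5,0],[0,0,0]],[64,[-2.6,1.5,0],[0,0,0]],[64,[-2.6,1.5,0],[0,0,0]],[64,[-2.6,1.5,0],[0,0,0]],[64,[-2.6,1.5,0],[0,0,0]],[64,[-2.6,1.5,0],[0,0,0]],[64,[0,0,0],[0,0,0]],[64,[0,0,0],[0,0,0]]]'; python3 ang.py
```

```text
clock: 10.9
ee_pos: [0.5644, 0.0758, 0.018]
ee_rot: [[-0.798, 0.603, -0.004], [0.603, 0.798, -0.002], [0.002, -0.004, -1.0]]
ft_force: [-1.5, -1.0, 5.0]
width: 0.0642
grip_force: 2.8
bed z 18.97641546532694 1051
44 396 [19.57 19.66 19.78 19.95]
48 402 [20.04 20.17 20.35 20.5 ]
52 388 [20.56 20.7  20.87 21.05]
56 346 [21.2  21.32 21.53 21.7 ]
60 335 [21.74 21.9  22.11 22.41]
64 310 [22.32 22.47 22.67 22.95]
68 301 [22.84 23.   23.21 23.45]
72 316 [23.41 23.59 23.82 24.31]
76 205 [ 8.38 24.02 24.54 24.74]
slope 0.17701653788581395 h at 65 4.419192165435849 joint~ 0.44298346211418604 1145
lift rear x [-37.15 -32.78]
tcp [-10.54  32.08] 17.97170811705471 [-1.46 -0.95  5.03]
```

```bash
python3 -m crank '[[64,[-2.2,1.2,0],[0,0,0]],[64,[-2.2,1.2,0],[0,0,0]],[64,[-2.2,1.2,0],[0,0,0]],[64,[0,0,0],[0,0,0]],[64,[0,0,0],[0,0,0]]]'; python3 -m crank '[[64,[-1.3,0.7,0],[0,0,0]],[64,[0,0,0],[0,0,0]],[64,[0,0,0],[0,0,0]]]';python3 ang.py
```

```text
clock: 11.45
ee_pos: [0.5717, 0.0748, 0.0179]
ee_rot: [[-0.798, 0.602, -0.004], [0.602, 0.798, -0.002], [0.002, -0.004, -1.0]]
ft_force: [-2.4, -0.3, 5.1]
width: 0.064
grip_force: 2.8
clock: 11.75
ee_pos: [0.5729, 0.0746, 0.0179]
ee_rot: [[-0.798, 0.602, -0.005], [0.602, 0.798, -0.002], [0.003, -0.004, -1.0]]
ft_force: [-3.0, -0.4, 6.3]
width: 0.0645
grip_force: 2.9
bed z 18.982561015947503 555
44 413 [19.48 19.61 19.74 19.89]
48 417 [20.   20.12 20.27 20.44]
52 427 [20.63 20.76 20.9  21.03]
56 381 [21.13 21.26 21.41 21.62]
60 365 [21.71 21.86 22.03 22.25]
64 326 [22.24 22.39 22.57 22.86]
68 300 [22.77 22.89 23.07 23.32]
72 304 [23.41 23.53 23.7  24.  ]
76 229 [23.23 24.03 24.38 24.59]
slope 0.16484632853035294 h at 65 4.192260968978961 joint~ 0.455153671469647 1411
lift rear x [-29.03 -27.71]
tcp [-2.01 32.19] 17.861071000370202 [-3.01 -0.4   6.33]
```

```bash
for i in 1; do python3 -m crank '[[64,[-1.3,0.7,0],[0,0,0]],[64,[0,0,0],[0,0,0]],[64,[0,0,0],[0,0,0]]]'; python3 -m crank '[[64,[-0.9,0.5,0],[0,0,0]],[64,[0,0,0],[0,0,0]],[64,[0,0,0],[0,0,0]]]'; done | grep -E "ee_pos|ft_|clock|width"
```

```text
clock: 12.1
ee_pos: [0.5742, 0.0744, 0.0178]
ft_force: [-3.5, 0.1, 5.3]
width: 0.0641
clock: 12.4
ee_pos: [0.5746, 0.0744, 0.0177]
ft_force: [-3.5, -0.7, 6.3]
width: 0.064
```

```bash
for i in 1; do python3 -m crank '[[64,[-1.3,0.7,0],[0,0,0]],[64,[0,0,0],[0,0,0]],[64,[0,0,0],[0,0,0]]]'; python3 -m crank '[[64,[-1.3,0.7,0],[0,0,0]],[64,[0,0,0],[0,0,0]],[64,[0,0,0],[0,0,0]]]'; done | grep -E "ee_pos|ft_|clock|width"; python3 ang.py|tail -1
```

```text
clock: 12.7
ee_pos: [0.5749, 0.0744, 0.0175]
ft_force: [-5.4, 0.0, 7.0]
width: 0.0636
clock: 13.0
ee_pos: [0.5751, 0.0745, 0.0172]
ft_force: [-7.6, 1.2, 8.4]
width: 0.0642
tcp [ 0.28 32.39] 17.225864403521356 [-7.62  1.16  8.44]
```

```bash
python3 -m crank '[[64,[-1.3,0.7,0],[0,0,0]],[64,[-1.3,0.7,-0.3],[0,0,0]],[64,[0,0,0],[0,0,0]],[64,[0,0,0],[0,0,0]]]'; python3 ang.py|tail -3; python3 - <<'E'
from h import *
p=optics.grab_frame('wrist'); save(p,'w6.png')
a=p['pixels'][130:400,120:500,::-1]; cv2.imwrite('pics/w6c.png',cv2.resize(a,None,fx=2,fy=2,interpolation=cv2.INTER_CUBIC))
E
```

```text
clock: 13.45
ee_pos: [0.5754, 0.0745, 0.0169]
ee_rot: [[-0.798, 0.603, -0.017], [0.603, 0.798, -0.0], [0.013, -0.01, -1.0]]
ft_force: [-10.2, 0.9, 10.1]
width: 0.064
grip_force: 7.4
slope 0.1294199905112262 h at 65 3.227035697057646 joint~ 0.4905800094887738 1530
lift rear x [-26.34 -25.29]
tcp [ 0.55 32.49] 16.88158668712339 [-10.17   0.86  10.06]
```

View pics/w6c.png

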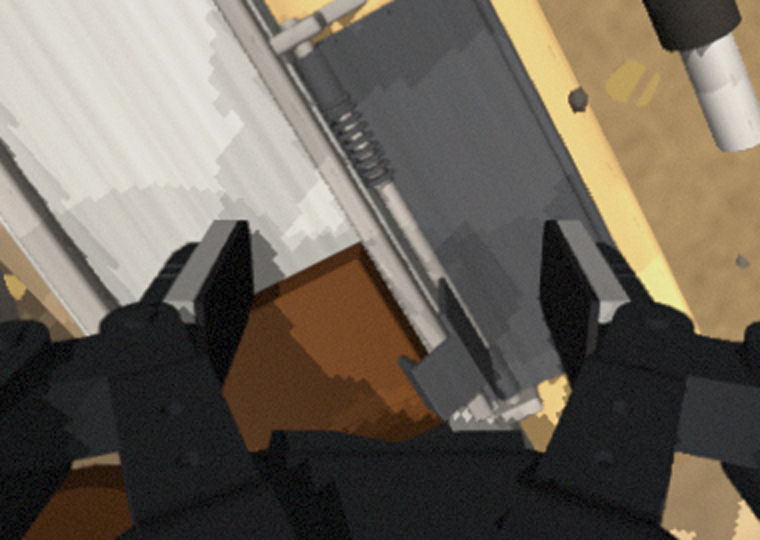

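```bash
python3 - <<'E'
from h import *
p=optics.grab_frame('wrist')
J=np.array([.57,.0425]);c,s=np.cos(-.151),np.sin(-.151);M=np.array([[c,s],[-s,c]])
for q in [(360,243),(253,293)]:
    X=atz(p,(q[0]/2+120,q[1]/2+130),.03); print(M@(X[:2]-J)*1000)
E
python3 -m crank '[[64,[2.2,-1.2,0],[0,0,0]],[64,[2.2,-1.2,0],[0,0,0]],[64,[0,0,0],[0,0,0]],[64,[0,0,0],[0,0,0]]]'
```

```text
[-8.76155709 30.05479417]
[-9.36307014  4.27775214]
clock: 14.0
ee_pos: [0.5753, 0.0745, 0.0179]
ee_rot: [[-0.797, 0.603, -0.007], [0.603, 0.797, -0.001], [0.005, -0.005, -1.0]]
ft_force: [-3.6, -0.4, 6.6]
width: 0.0635
grip_force: 5.4
```

```bash
python3 - <<'E'
from h import *
np.set_printoptions(precision=1,suppress=True)
p=optics.grab_frame('wrist'); save(p,'w7.png')
J=np.array([.57,.0425]);c,s=np.cos(-.151),np.sin(-.151);M=np.array([[c,s],[-s,c]])
a=cv2.imread('pics/w7.png'); b=cv2.imread('pics/w6.png')
cv2.imwrite('pics/w7c.png',cv2.resize(a[60:300,220:420],None,fx=2.5,fy=2.5,interpolation=cv2.INTER_CUBIC))
for n in ['heel_lift','seat','clip_hinge','clip_tab','clip_jaw']:
    for m in nets.mark_of(p,n)[:1]: X=atz(p,m['position'],{'heel_lift':.02,'seat':.02,'clip_hinge':.019,'clip_tab':.0245,'clip_jaw':.037}[n]); print(n,m['conf'],M@(X[:2]-J)*1000)
o=bot.get_obs(); print(o['ee_pos'],o['ee_rot'])
E
```

```text
heel_lift 0.6 [25.  -0.8]
clip_hinge 0.76 [ 0.2 39.2]
clip_tab 0.89 [-1.7 65.4]
clip_jaw 0.85 [20.5 25.6]
[0.6 0.1 0. ] [[-0.8  0.6 -0. ]
 [ 0.6  0.8 -0. ]
 [ 0.  -0.  -1. ]]
```

View pics/w7c.png

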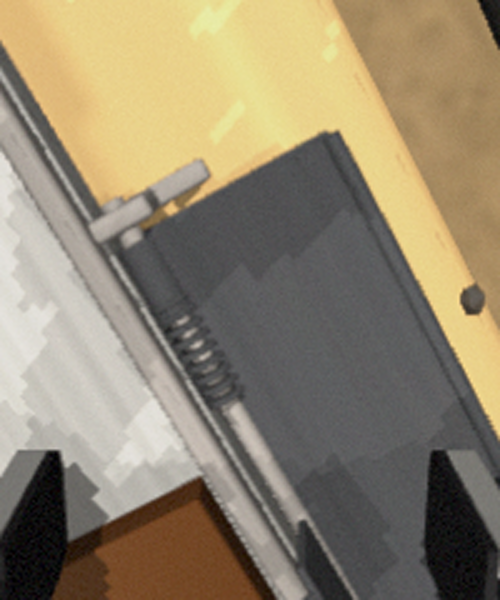

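```bash
python3 - <<'E'
from h import *
p=optics.grab_frame('wrist')
J=np.array([.57,.0425]);c,s=np.cos(-.151),np.sin(-.151);M=np.array([[c,s],[-s,c]])
for q,z in [((330,132),.025),((203,478),.03),((208,492),.03),((150,225),.021),((200,478),.02)]:
    X=atz(p,(q[0]/2.5+220,q[1]/2.5+60),z); print(q,M@(X[:2]-J)*1000,(M@(dep(p,(q[0]/2.5+220,q[1]/2.5+60))[:2]-J)*1000))
E
```

```text
(330, 132) [-48.19754906  74.59221582] [-48.01113109  74.74209031]
(203, 478) [-8.64151021 30.19396926] [-5.64850323 28.06965411]
(208, 492) [-6.01001121 29.67441714] [-2.94248441 27.57528355]
(150, 225) [-48.66395657  42.16529436] [-48.48614841  41.75584133]
(200, 478) [-5.02022627 26.96909094] [-5.6310578 27.4100449]
```

```bash
python3 -m crank '[[64,[2.2,-1.2,0],[0,0,0]],[64,[1.8,-1,0],[0,0,0]],[64,[0,0,0],[0,0,0]],[64,[0,0,-4],[0,0,0]],[64,[0,0,-6],[0,0,0]],[64,[0,0,-8],[0,0,0]],[64,[0,0,-15],[0,0,0]],[64,[0,0,-30],[0,0,0]],[64,[0,0,-40],[0,0,0]],[64,[0,0,0],[0,0,0]]]'
python3 -m crank '[[64,[30,0,-10],[0,0,0]],[64,[40,0,-10],[0,0,0]],[64,[10,0,0],[0,0,0]],[64,[0,0,0],[0,0,0]],[64,[0,0,0],[0,0,0]],[64,[0,0,0],[0,0,0]]]'
python3 - <<'E'
from h import *
p=optics.grab_frame('wrist'); save(p,'w8.png')
a=p['pixels'][150:400,160:460,::-1]; cv2.imwrite('pics/w8c.png',cv2.resize(a,None,fx=2.4,fy=2.4,interpolation=cv2.INTER_CUBIC))
E
```

```text
clock: 15.35
ee_pos: [0.5773, 0.0776, 0.1271]
ee_rot: [[-0.799, 0.601, 0.009], [0.601, 0.799, 0.003], [-0.006, 0.008, -1.0]]
ft_force: [2.2, 0.3, 0.7]
width: 0.0636
grip_force: 0.0
clock: 15.95
ee_pos: [0.5107, 0.123, 0.1412]
ee_rot: [[-0.797, 0.603, -0.0], [0.603, 0.797, -0.001], [-0.001, -0.001, -1.0]]
ft_force: [0.3, -0.1, 0.5]
width: 0.0637
grip_force: 0.0
```

View pics/w8c.png

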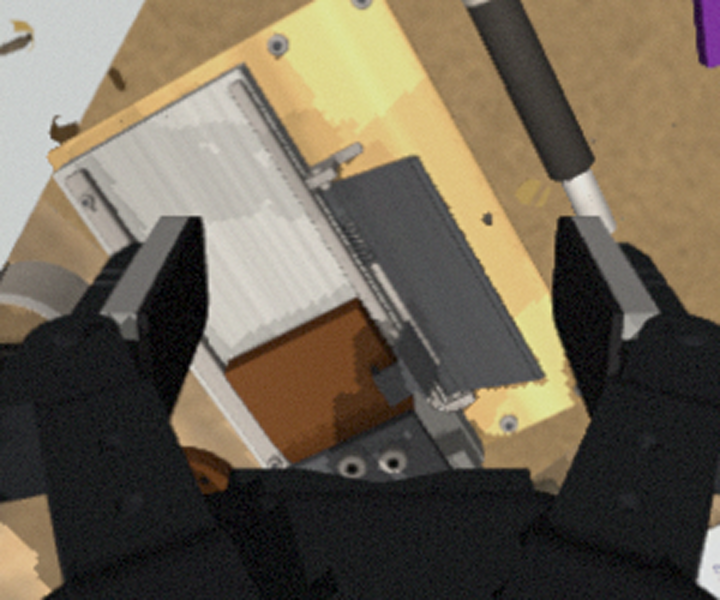

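```bash
python3 - <<'E'
from h import *
p=optics.grab_frame('wrist')
J=np.array([.57,.0425]);c,s=np.cos(-.151),np.sin(-.151);M=np.array([[c,s],[-s,c]])
for q,z in [((358,299),.02),((228,362),.02),((361,306),.03),((228,370),.03),((416,157),.037),((242,67),.02),((405,433),.036),((290,470),.036)]:
    X=atz(p,(q[0]/2.4+160,q[1]/2.4+150),z); print(q,M@(X[:2]-J)*1000)
E
```

```text
(358, 299) [-4.55844976 27.15602434]
(228, 362) [ -4.43589742 -27.99326799]
(361, 306) [-6.48258293 29.67884319]
(228, 370) [ -6.42851007 -24.71826498]
(416, 157) [-48.25601955  72.9022793 ]
(242, 67) [-97.83247294  34.94710707]
(405, 433) [43.21476477 20.37699218]
(290, 470) [ 37.61027285 -24.21229337]
```

Rear edge square at about −6 mm, so the lift is home, and the clip is shut on it with the hand clear.

```bash
python3 -c "
from cell import hand_in
print(hand_in())"
```

```text
the job is handed in; nothing more can be done
None
```

The heel lift is home against the two dowel pins (rear edge square and within about 1.5 mm of its home position by camera), the clip has sprung shut on it, the hand is clear, and the job was handed in at about 16 s.

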